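# Release the ratchet clamp and rack the print block

## Task

The glue on the print block in the ratchet clamp has set. Gently press the pawl's thumb pad down so that the sprung pawl lifts off the ratchet wheel, and keep it down until the jaw has backed off all the way, without forcing the pawl against its stop; then lift the block out and stand it upright, fully down, in the free slot of the wooden stand. Do not drag the block out of the closed jaws or drop it, and leave the other block, the loupe, the black film canister and the brush where they are.

Things in the scene. Friction and masses are not known exactly. Their poses are not given: they have to be found in the camera images.
- clamp: Grey ratchet clamp fixed to the table, base plate 220 x 200 x 12 mm. Origin on the table below the middle of its jaws, z up, x = the way the moving jaw backs off, y = towards the ratchet wheel. The block stands between a fixed jaw (x -34 to -10 mm) and a moving jaw with a sprung cork pad (x 10 to 45 mm), both 80 mm wide (y), tops 60 mm above the table; squeezed with about 20 N.
- wheel_center (a point): Centre of the steel ratchet wheel: 16 teeth 10 mm deep, 72 mm diameter, 12 mm wide, axis level along the clamp's y, 48 mm above the table. A black knob on its axis reaches 32 mm further in y. The pawl is a seesaw lever 10 mm wide over the wheel: pivot 45 mm from here in clamp -x and 32 mm higher, nose in the teeth at the wheel's top, tail away from the wheel with the thumb pad on it.
- thumb_nominal (a point): Nominal centre of the top of the pawl's thumb pad, pawl seated: clamp frame x -65, y 95 mm, 96 mm above the table; fixed to the clamp. The pad is a level steel disc, 20 mm diameter, 5 mm thick, on a stem screwed in or out of the pawl's tail: its true top is anywhere up to 14 mm above or below this point: find it by touch. Pressed straight down it lifts the nose (see pawl_pivot).
- pawl_pivot (a point): Pivot of the pawl, axis along the clamp's y; fixed to the clamp. The nose is 43 mm from it in +x, the thumb pad 60 mm in -x. From first touch the pad must go down about 12 mm for the nose to clear the teeth, 13.5 mm to be safe, and meets a rigid stop at 15.6 mm. It takes 3 N at first, up to 12 N to break the loaded nose out, then 3 to 5 N of spring; over 25 N of robot force on the clamp is too much. Let go, it springs back.
- jaw (a joint): Travel of the moving jaw, m: 0 clamped, 0.030 backed off all the way (end stop). A return spring draws it back slowly (about 2 to 3 s for all of it) while the nose is held clear. If the pawl is let down early it catches the next tooth (about 8 mm of jaw travel); press again. Backed off, it stays there by itself.
- block_center (a point): Centre of the clamped print block: plywood, 20 mm thick (its x), 130 mm long (y), 110 mm high (z), 0.12 to 0.24 kg, a mounted black-and-white print on its +x face. It stands on edge on the clamp's base plate, axes along the clamp's, centre 67 mm and top 122 mm above the table; above the jaws it is free to grip. It stands by itself when the jaw is off.
- free_slot (a point): Middle of the floor of the free slot of the fixed wooden stand, 10 mm above the table. The slot runs along this point's y, 150 mm long, open at both ends, 28 mm wide (x) between two rails 10 mm thick that rise 30 mm above its floor. The block's centre is 55 mm above this point when home. A second slot, 110 mm away in +x, holds another block.
- neighbour_center (a point): Centre of the other print block (same size and look), standing in the stand's second slot; a bystander.
- loupe: Black magnifier loupe, 44 mm diameter, 48 mm high, origin at its underside; a bystander.
- film_can: Black film canister, 32 mm diameter, 52 mm high, origin at its underside; a bystander.
- dust_brush: Dust brush with a dark wooden handle, lying flat on the table; a bystander.
Mind the look-alikes: they are no part of the job. Leave any purple look-alike of the part that bears block_center alone.

How it is judged:
On the way, in this order (a step that is already met when the one before it is completed fails the run):
1. with the pawl lifted the jaw begins to back off, the block still standing in the clamp (value of joint jaw above 0.004 m and distance of block_center from where it was at the start of the episode below 0.012 m), for 0.1 s.
2. the jaw has backed off all the way, the block still standing in the clamp (value of joint jaw above 0.027 m and distance of block_center from where it was at the start of the episode below 0.02 m), for 0.2 s.
At the end, for the whole second after the job is handed in: The block stands in the free slot of the stand at rest: centre within 12 mm across and 30 mm along the slot, 48 to 60 mm above its floor, leaning less than 0.3 rad and within 0.2 rad of the slot's line; the jaw is still backed off (over 27 mm) (x of block_center in the frame of free_slot between -0.012 and 0.012 m and y of block_center in the frame of free_slot between -0.03 and 0.03 m and z of block_center in the frame of free_slot between 0.048 and 0.06 m and angle between block_center's own z axis and vertical below 0.3 rad and angle between the y axis of block_center and the y axis of free_slot, either way round below 0.2 rad and linear speed of block below 0.02 m/s and value of joint jaw above 0.027 m); the robot touches nothing.
It fails at once if the robot presses on the clamp (pawl, wheel or jaws) with more than 25 N (contact force between clamp and the fingers above 25 N or contact force between clamp and the arm above 25 N).
It fails at once if the block is dragged out of jaws that have not backed off (distance of block_center from where it was at the start of the episode above 0.02 m and value of joint jaw below 0.024 m).
It fails at once if the block is dropped (it falls free of the fingers faster than 0.6 m/s) (linear speed of block above 0.6 m/s and contact force between block and the fingers below 0.1 N).
It fails at once if a bystander is moved by more than 30 mm (distance of any of neighbour_center, loupe, film_can, dust_brush from where it was at the start of the episode above 0.03 m).
It also fails if it takes over 67 s, if anything falls off the work surface, if the arm or the gripper's body presses on something with over 40 N, if the wrist force passes 120 N, or if a joint passes its speed limit or range.

## Robot

A 7-joint arm with a two-finger parallel gripper is mounted at the origin on the work surface. World frame = base frame: x ahead of the robot, y to its left, z up, the work surface at z = 0. Lengths are in m, angles in rad, forces in N, time in s.
With the tool pointing down it reaches from about 0.4 to 0.85 m from the base axis. Payload 4.4 kg.
Tool frame: the origin (TCP) lies on the centre line of the jaws, within the pads' length; the fingertips stand 14 mm ahead of it and the grasp point (between the pads) lies 5 mm behind it; z points along the fingers, y is the direction in which the jaws open and shut (so a half turn about z gives the same grasp; the last joint's range is limited). The gripper opens to 94 mm and grips with 3 to 60 N. Pads are 16 mm wide; open, the fingers measure 119 mm over their backs; the gripper's body (75 mm by 177 mm) begins 78 mm behind the grasp point.
Start: joints at [-1.399, 0.628, 0.038, 1.517, -0.027, 0.996, -0.02], TCP at [0.153, 0.632, 0.219] pointing down, gripper open.
Joint ranges: [-3.06, 3.06], [-0.37, 2.12], [-1.25, 1.32], [0.18, 2.47], [-1.1, 4.24], [0.23, 1.98], [-2.94, 2.94]. Speed limits (rad/s): [2.57, 2.57, 3.14, 3.14, 3.14, 3.14, 3.14].

## Interface

Orientations are given as a unit quaternion [x, y, z, w].
In Python, from station import get_state, get_image, camera_info, job_done, search_frame, place_of gives the robot as it stands. The module is installed in compiled form; this text tells all that it offers.
- The arm moves only by the tool send_rows, never from a script. Its argument "plan" is a list of rows, each an object with "delta_pos": the shift along the tool's x, y, z in m, a list of three; "spin": the turn about the tool's z in degrees. In form: [{"delta_pos": [tx, ty, tz], "spin": spin}, ...]. A call has 1 to 10 rows; each row is the pose to reach, as a shift and turn from the pose commanded when the call began, along the tool's axes at that moment; what a row does not reach only later rows make up. A row lasts 1/10 s, in which the tool goes at most 50 mm and 8.59 degrees, less where a joint would pass 70% of its speed; a pose out of reach is approached as far as the arm can. A call with a gripper value outside its range is refused whole. "jaw" is the finger opening in m, from 0 to 0.094, set as the call begins (left out, the last holds). The fingers move at their own pace and stop on an object; "squeeze" is the grip in N (left out, the last holds). Time passes only in rows, so rows that repeat a pose let the fingers close. It gives the time, the measured TCP pose, the force and the opening at its end, in the units of the state.
- get_state(): the state, without advancing time (a new reading comes with each control period).
- get_image(name): name is "side" or "top" or "wrist"; returns the picture (384x512x3 uint8, red, green, blue); there is no depth.
- camera_info(name): a dict with "camera_matrix" (3x3 intrinsics, pixels), "R" (3x3) and "t" (3): a world point X has camera coordinates R X + t. Camera axes: x right, y down, z forward; pixel columns grow to the right and rows downward; lengths in m; the calibration is good to about 2 mm. The wrist camera is an equidistant fisheye: a pixel r from the principal point sees the ray r / f radians off the axis. A picture is of the moment at which its call begins: read the wrist's pose just before it. camera_info takes no time and is no camera call; for the wrist camera it gives the pose at the moment of the call.
- job_done(): hands the job in, once; it reports no verdict.
Trained networks look in the newest picture that a camera, given by its name, has taken for a name from the list of things; names that differ only in an ending like _2 or _b are one class to them, and where a whole thing is asked for, a point or a joint stands for the part that bears it (a point fixed in the world has none). Each returns a list of dicts, best first, with "confidence" (0 to 1); they miss things now and then, are a little off and sometimes report something else, mostly with a low value. They report only what shows in the picture. A call takes as long as a camera call. They do not tell look-alikes from the thing itself.
- search_frame(camera, target): "at" ([x, y, z] in m, in world coordinates, good to about 4 mm: the middle of the surface that is visible of it).
- place_of(camera, target): "at" ([x, y, z] in m, in world coordinates, good to about 4 mm: a listed point, or the origin of a listed thing).
The state is a dict: "time": time; "joints": joint angles; "joint_velocities": joint speeds; "joint_efforts": joint torques, N m; "eef_pos": TCP position; "tcp_rot": TCP orientation; "contact_force": force on the tool from outside, world axes, zero at the start; "ft_torque": the same for the moment, N m; "width": finger opening in m.
Only numpy, scipy, OpenCV 4.12 (cv2) and the standard library are available. Lean on these libraries where they do the work, as an engineer would, in place of code of your own. Each camera call takes 0.05 s, during which the arm holds its last target. There are 200 camera calls.

## Working session

There is one attempt and no reset: what is moved stays moved. The work goes in short steps, Python scripts to look and compute and a tool call to move; the robot and the scene stay as the last step left them, time stands still between calls to the robot, and variables do not carry over. Pictures are saved under pics/ and viewed, about 8 in all and at most 12, crops included, and the job is handed in when it is done.

Besides the shell and the picture viewer there is one more tool, called after ">>>" as name(argument=value, ...) on one line, values as JSON. send_rows: Moves the arm, as the interface text tells. Its arguments: {"type":"object","properties":{"plan":{"type":"array"},"jaw":{"type":"number"},"squeeze":{"type":"number"}},"required":["plan"]}

```bash
mkdir -p pics
python3 - <<'E'
from station import *
import cv2,numpy as np
s=get_state();print(s)
ims=[]
for c in("side","top"):
    im=get_image(c);cv2.imwrite(f"pics/{c}0.png",im[:,:,::-1])
    for n in("clamp","wheel_center","thumb_nominal","pawl_pivot","block_center","free_slot","neighbour_center","loupe","film_can","dust_brush"):
        print(c,n,[(np.round(d["at"],3).tolist(),round(d["confidence"],2)) for d in place_of(c,n)[:3]])
E
```

```text
{'time': 0.0, 'joints': array([-1.39881227,  0.62932297,  0.03842572,  1.51835727, -0.02696833,
        0.99627841, -0.01999209]), 'joint_velocities': array([-9.05772105e-04,  1.79783617e-05,  1.13467029e-03,  9.97568694e-04,
        5.40703061e-04,  4.20706560e-04,  3.34299258e-04]), 'joint_efforts': array([-7.25279588e-04, -5.49718702e+01,  1.14326533e+00, -1.86637527e+01,
       -5.22547017e-02,  2.35249288e-02,  1.64749322e-04]), 'eef_pos': array([0.15292999, 0.6311033 , 0.21857224]), 'tcp_rot': array([ 1.18592954e-01,  9.92942525e-01, -9.19837020e-04, -8.97901449e-05]), 'contact_force': array([ 0.51169866, -0.44984426,  0.47540289]), 'ft_torque': array([ 0.01001779,  0.02178628, -0.03340677]), 'width': 0.09416405378885943}
side clamp [([0.575, -0.194, 0.0], 0.95)]
side wheel_center [([0.633, -0.108, 0.047], 0.8)]
side thumb_nominal [([0.533, -0.087, 0.094], 0.87)]
side pawl_pivot [([0.591, -0.102, 0.082], 0.62), ([0.672, 0.258, 0.065], 0.26)]
side block_center [([0.343, 0.109, 0.053], 0.82), ([0.578, -0.195, 0.065], 0.77), ([0.206, -0.394, 0.057], 0.72)]
side free_slot [([0.566,
[... 152 characters left out ...]
side film_can [([0.441, 0.022, -0.001], 0.48)]
side dust_brush [([0.377, -0.049, -0.001], 0.96)]
top clamp [([0.572, -0.196, 0.001], 0.94)]
top wheel_center [([0.637, -0.112, 0.052], 0.56)]
top thumb_nominal [([0.534, -0.085, 0.097], 0.96)]
top pawl_pivot [([0.592, -0.099, 0.082], 0.93)]
top block_center [([0.575, -0.198, 0.064], 0.92), ([0.203, -0.389, 0.055], 0.79), ([0.335, 0.108, 0.059], 0.67)]
top free_slot [([0.566, 0.233, 0.011], 0.67)]
top neighbour_center [([0.667, 0.26, 0.068], 0.76)]
top loupe [([0.616, 0.014, 0.001], 0.75)]
top film_can [([0.442, 0.022, -0.002], 0.52)]
top dust_brush [([0.38, -0.053, -0.002], 0.89), ([0.444, 0.023, -0.004], 0.32), ([0.575, -0.196, -0.001], 0.16)]
```

```bash
python3 -c "
import cv2
" ; ls pics
```

```text
side0.png
top0.png
```

View pics/side0.png

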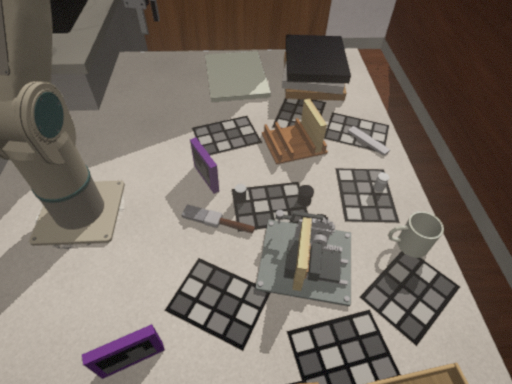

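View pics/top0.png

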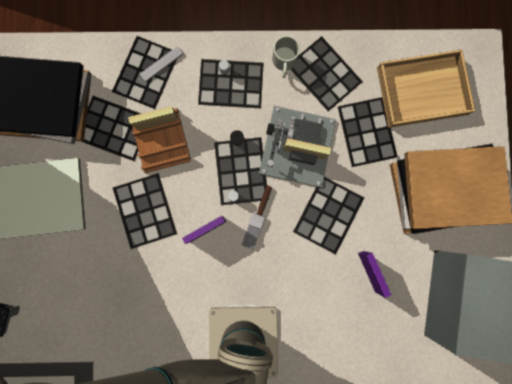

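>>> send_rows(plan=[{"delta_pos": [-0.04, -0.02, 0], "spin": 8}, {"delta_pos": [-0.08, -0.045, 0], "spin": 16}, {"delta_pos": [-0.12, -0.065, 0], "spin": 24}, {"delta_pos": [-0.16, -0.09, 0], "spin": 32}, {"delta_pos": [-0.2, -0.115, 0], "spin": 40}, {"delta_pos": [-0.24, -0.14, 0], "spin": 48}, {"delta_pos": [-0.28, -0.16, 0], "spin": 56}, {"delta_pos": [-0.32, -0.18, 0], "spin": 64}, {"delta_pos": [-0.355, -0.203, 0], "spin": 72}, {"delta_pos": [-0.37, -0.25, 0], "spin": 80}], jaw=0, squeeze=20)

```text
time: 2.1
eef_pos: [0.4576, 0.3018, 0.2196]
tcp_rot: [0.731, 0.682, 0.002, 0.001]
contact_force: [1.0, -0.6, -0.1]
width: 0.0174
```

```bash
cat > h.py <<'E'
from station import *
import numpy as np
from scipy.spatial.transform import Rotation as Ro
np.set_printoptions(precision=4,suppress=True)
def go(target,yaw_ty=None,s=None):
    "tool-frame delta from measured pose to world target; spin to put tool y at yaw_ty deg (mod 180)"
    s=s or get_state(); R=Ro.from_quat(s["tcp_rot"]).as_matrix()
    a=np.degrees(np.arctan2(R[1,1],R[0,1]))
    print("t",round(s["time"],2),"pos",s["eef_pos"],"j",s["joints"],"F",s["contact_force"],"w",round(s["width"],4),"tooly",round(a,2),"tilt",R[:,2])
    print("delta",R.T@(np.array(target)-s["eef_pos"]),"spin",None if yaw_ty is None else -((yaw_ty-a+90)%180-90))
E
python3 -c "
from h import *
go([.5335,-.086,.20],-13.3)"
```

```text
t 2.1 pos [0.4576 0.3018 0.2196] j [-0.9242  0.5114  0.4343  1.8169 -0.2721  0.8676 -0.4309] F [ 0.9752 -0.6237 -0.1013] w 0.0174 tooly -3.93 tilt [ 0.0044  0.0016 -1.    ]
delta [-0.3817  0.1023  0.0194] spin 9.367947383966637
```

>>> send_rows(plan=[{"delta_pos": [-0.05, 0.013, 0], "spin": 5}, {"delta_pos": [-0.1, 0.027, 0], "spin": 9.4}, {"delta_pos": [-0.15, 0.04, 0], "spin": 9.4}, {"delta_pos": [-0.2, 0.053, 0], "spin": 9.4}, {"delta_pos": [-0.25, 0.067, 0], "spin": 9.4}, {"delta_pos": [-0.3, 0.08, 0.01], "spin": 9.4}, {"delta_pos": [-0.35, 0.094, 0.02], "spin": 9.4}, {"delta_pos": [-0.382, 0.102, 0.03], "spin": 9.4}, {"delta_pos": [-0.382, 0.102, 0.04], "spin": 9.4}, {"delta_pos": [-0.382, 0.102, 0.04], "spin": 9.4}])

```text
time: 3.1
eef_pos: [0.5304, -0.087, 0.1783]
tcp_rot: [0.784, 0.621, -0.001, -0.001]
contact_force: [0.2, -0.1, -0.2]
width: 0.0006
```

```bash
python3 -c "
from h import *
import cv2
go([.5335,-.086,.20],-13.3)
im=get_image('wrist')
a=get_image('side')[190:310,240:370]
for n in('thumb_nominal','pawl_pivot','block_center','clamp','wheel_center'):
  print(n,[(np.round(d['at'],3),round(d['confidence'],2)) for d in place_of('wrist',n)[:2]])
a=cv2.resize(a,(416,384),interpolation=cv2.INTER_CUBIC)
im=cv2.resize(im[:,:,:],(384,288))
cv2.imwrite('pics/w1.png',np.hstack([cv2.resize(im,(384,384*288//384)),cv2.resize(a,(416,288))])[:,:,::-1])
"
```

```text
t 3.1 pos [ 0.5304 -0.087   0.1783] j [-0.1842  0.5594  0.4452  1.8834 -0.3328  0.7748  0.2125] F [ 0.2436 -0.0607 -0.2008] w 0.0006 tooly -13.2 tilt [-0.0027  0.0005 -1.    ]
delta [ 0.0017  0.0028 -0.0217] spin 0.10056260497157155
thumb_nominal [(array([ 0.535, -0.089,  0.093]), 0.61)]
pawl_pivot [(array([ 0.595, -0.104,  0.082]), 0.77)]
block_center [(array([ 0.574, -0.195,  0.068]), 0.88), (array([0.343, 0.112, 0.054]), 0.74)]
clamp [(array([ 0.574, -0.19 ,  0.002]), 0.92)]
wheel_center [(array([ 0.637, -0.11 ,  0.049]), 0.58)]
```

View pics/w1.png

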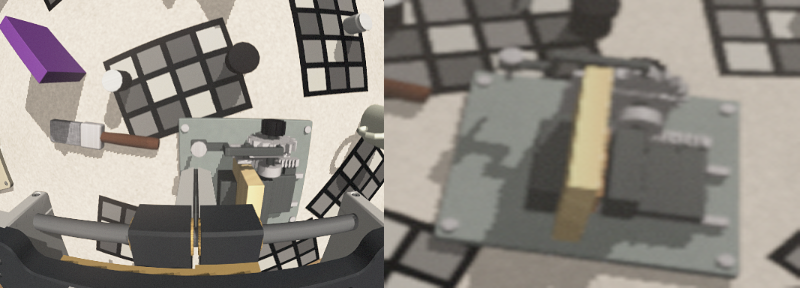

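```bash
python3 -c "
from h import *
c=camera_info('wrist');K=c['camera_matrix'];R=c['R'];t=np.array(c['t'])
C=-R.T@t
for u,v in((265,199),(259,248)):
  p=np.array([(u-K[0][2]),(v-K[1][2])]);f=K[0][0];r=np.hypot(*p);th=r/f
  d=R.T@np.array([*(p/r*np.sin(th)),np.cos(th)])
  for z in(.082,.096,.11,.164):print(u,v,z,C+d*(z-C[2])/d[2])
go([.534,-.087,.140],-13.3)
"
```

```text
265 199 0.082 [ 0.536  -0.0853  0.082 ]
265 199 0.096 [ 0.5367 -0.0811  0.096 ]
265 199 0.11 [ 0.5374 -0.0769  0.11  ]
265 199 0.164 [ 0.5401 -0.0608  0.164 ]
259 248 0.082 [ 0.5192 -0.1333  0.082 ]
259 248 0.096 [ 0.5208 -0.1266  0.096 ]
259 248 0.11 [ 0.5224 -0.1198  0.11  ]
259 248 0.164 [ 0.5286 -0.0939  0.164 ]
t 3.45 pos [ 0.5318 -0.0847  0.18  ] j [-0.1889  0.5567  0.4454  1.8823 -0.3322  0.7749  0.2128] F [-0.3849  0.1708 -0.8093] w 0.0006 tooly -12.89 tilt [ 0.0009  0.0004 -1.    ]
delta [-0.0018  0.0026  0.04  ] spin 0.4127931047934652
```

>>> send_rows(plan=[{"delta_pos": [-0.002, 0.002, 0.02], "spin": 0}, {"delta_pos": [-0.002, 0.002, 0.04], "spin": 0}, {"delta_pos": [-0.002, 0.002, 0.05], "spin": 0}, {"delta_pos": [-0.002, 0.002, 0.05], "spin": 0}, {"delta_pos": [-0.002, 0.002, 0.05], "spin": 0}])

```text
time: 3.95
eef_pos: [0.5333, -0.0884, 0.1299]
tcp_rot: [0.783, 0.622, 0.0, 0.0]
contact_force: [0.8, -0.7, 0.6]
width: 0.0006
```

>>> send_rows(plan=[{"delta_pos": [0, 0, 0.003], "spin": 0}, {"delta_pos": [0, 0, 0.006], "spin": 0}, {"delta_pos": [0, 0, 0.006], "spin": 0}])

```text
time: 4.25
eef_pos: [0.5329, -0.0884, 0.1234]
tcp_rot: [0.783, 0.622, 0.0, -0.0]
contact_force: [0.2, -0.1, -0.0]
width: 0.0001
```

>>> send_rows(plan=[{"delta_pos": [0, 0, 0.002], "spin": 0}, {"delta_pos": [0, 0, 0.004], "spin": 0}, {"delta_pos": [0, 0, 0.004], "spin": 0}])

```text
time: 4.55
eef_pos: [0.5327, -0.0885, 0.1192]
tcp_rot: [0.783, 0.622, -0.0, -0.0]
contact_force: [-0.3, -0.3, -0.9]
width: 0.0003
```

>>> send_rows(plan=[{"delta_pos": [0, 0, 0.002], "spin": 0}, {"delta_pos": [0, 0, 0.004], "spin": 0}, {"delta_pos": [0, 0, 0.004], "spin": 0}])

```text
time: 4.85
eef_pos: [0.5327, -0.0885, 0.1152]
tcp_rot: [0.783, 0.622, -0.0, -0.0]
contact_force: [0.3, -0.6, 0.1]
width: 0.0003
```

>>> send_rows(plan=[{"delta_pos": [0, 0, 0.002], "spin": 0}, {"delta_pos": [0, 0, 0.004], "spin": 0}, {"delta_pos": [0, 0, 0.004], "spin": 0}])

```text
time: 5.15
eef_pos: [0.5327, -0.0884, 0.1112]
tcp_rot: [0.783, 0.622, -0.0, -0.0]
contact_force: [-0.9, -1.1, -0.2]
width: 0.0001
```

>>> send_rows(plan=[{"delta_pos": [0, 0, 0.002], "spin": 0}, {"delta_pos": [0, 0, 0.003], "spin": 0}, {"delta_pos": [0, 0, 0.003], "spin": 0}])

```text
time: 5.45
eef_pos: [0.5328, -0.0885, 0.1083]
tcp_rot: [0.783, 0.622, -0.0, -0.0]
contact_force: [1.1, 0.1, 0.4]
width: 0.0
```

>>> send_rows(plan=[{"delta_pos": [0, 0, 0.002], "spin": 0}, {"delta_pos": [0, 0, 0.003], "spin": 0}, {"delta_pos": [0, 0, 0.003], "spin": 0}])

```text
time: 5.75
eef_pos: [0.5328, -0.0885, 0.1053]
tcp_rot: [0.783, 0.622, -0.0, -0.0]
contact_force: [-0.3, -0.1, 0.4]
width: 0.0
```

>>> send_rows(plan=[{"delta_pos": [0, 0, 0.002], "spin": 0}, {"delta_pos": [0, 0, 0.003], "spin": 0}, {"delta_pos": [0, 0, 0.003], "spin": 0}])

```text
time: 6.05
eef_pos: [0.5328, -0.0884, 0.1023]
tcp_rot: [0.783, 0.622, -0.0, -0.0]
contact_force: [-0.8, 0.4, -0.7]
width: 0.0004
```

>>> send_rows(plan=[{"delta_pos": [0, 0, 0.002], "spin": 0}, {"delta_pos": [0, 0, 0.003], "spin": 0}, {"delta_pos": [0, 0, 0.003], "spin": 0}])

```text
time: 6.35
eef_pos: [0.5328, -0.0884, 0.0993]
tcp_rot: [0.783, 0.622, -0.0, -0.0]
contact_force: [-0.6, -1.0, 0.5]
width: 0.0007
```

```bash
python3 -c "
from h import *
import cv2
im=get_image('wrist');s=get_image('side')
a=cv2.resize(im[130:290,180:380],(500,400),interpolation=cv2.INTER_CUBIC)
b=cv2.resize(s[170:290,255:345],(300,400),interpolation=cv2.INTER_CUBIC)
cv2.imwrite('pics/w2.png',np.hstack([a,b])[:,:,::-1])
"
```

```text
(no output)
```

View pics/w2.png

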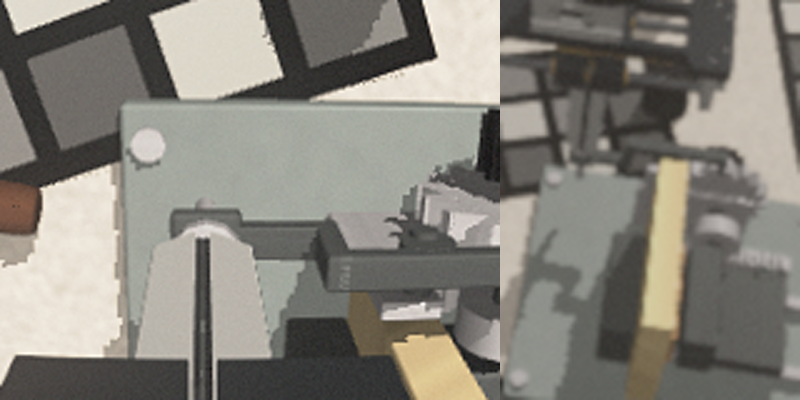

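>>> send_rows(plan=[{"delta_pos": [0.001, 0, 0.0015], "spin": 0}, {"delta_pos": [0.002, 0, 0.0015], "spin": 0}, {"delta_pos": [0.002, 0, 0.0015], "spin": 0}])

```text
time: 6.75
eef_pos: [0.5335, -0.087, 0.0981]
tcp_rot: [0.783, 0.622, -0.0, 0.0]
contact_force: [-0.2, -1.8, 1.3]
width: 0.0004
```

>>> send_rows(plan=[{"delta_pos": [0, 0, 0.001], "spin": 0}, {"delta_pos": [0, 0, 0.001], "spin": 0}, {"delta_pos": [0, 0, 0.001], "spin": 0}])

```text
time: 7.05
eef_pos: [0.5335, -0.0869, 0.0977]
tcp_rot: [0.783, 0.622, 0.0, 0.0]
contact_force: [-1.4, -1.8, 8.1]
width: 0.0003
```

>>> send_rows(plan=[{"delta_pos": [0, 0, 0.001], "spin": 0}, {"delta_pos": [0, 0, 0.002], "spin": 0}, {"delta_pos": [0, 0, 0.003], "spin": 0}, {"delta_pos": [0, 0, 0.004], "spin": 0}, {"delta_pos": [0, 0, 0.005], "spin": 0}, {"delta_pos": [0, 0, 0.006], "spin": 0}, {"delta_pos": [0, 0, 0.007], "spin": 0}, {"delta_pos": [0, 0, 0.008], "spin": 0}, {"delta_pos": [0, 0, 0.009], "spin": 0}, {"delta_pos": [0, 0, 0.009], "spin": 0}])

```text
time: 8.05
eef_pos: [0.5337, -0.0867, 0.0882]
tcp_rot: [0.783, 0.622, 0.0, 0.0]
contact_force: [1.2, -1.6, 0.8]
width: 0.0005
```

>>> send_rows(plan=[{"delta_pos": [0, 0, 0.001], "spin": 0}, {"delta_pos": [0, 0, 0.002], "spin": 0}, {"delta_pos": [0, 0, 0.003], "spin": 0}, {"delta_pos": [0, 0, 0.004], "spin": 0}, {"delta_pos": [0, 0, 0.004], "spin": 0}, {"delta_pos": [0, 0, 0.004], "spin": 0}])

```text
time: 8.65
eef_pos: [0.5338, -0.0865, 0.0841]
tcp_rot: [0.783, 0.622, 0.0, 0.0]
contact_force: [1.2, 0.2, 4.5]
width: 0.0001
```

```bash
python3 -c "
from h import *
import cv2
im=get_image('wrist')
go([.534,-.087,.140],-13.3)
s=get_image('side');go([.534,-.087,.140],-13.3)
a=cv2.resize(im[130:290,180:380],(500,400),interpolation=cv2.INTER_CUBIC)
b=cv2.resize(s[170:290,255:345],(300,400),interpolation=cv2.INTER_CUBIC)
cv2.imwrite('pics/w3.png',np.hstack([a,b])[:,:,::-1])
"
```

```text
t 8.7 pos [ 0.5338 -0.0865  0.0841] j [-0.1181  0.6975  0.35    1.9493 -0.4237  0.5657  0.2911] F [ 0.1638 -0.7406  3.7873] w 0.0005 tooly -13.02 tilt [ 0.0007  0.     -1.    ]
delta [-0.0004  0.0004 -0.0559] spin 0.2786715270260629
t 8.75 pos [ 0.5338 -0.0865  0.0841] j [-0.1181  0.6975  0.35    1.9493 -0.4237  0.5657  0.2911] F [2.1042 0.6861 3.8996] w 0.0007 tooly -13.02 tilt [ 0.0008  0.     -1.    ]
delta [-0.0005  0.0004 -0.0559] spin 0.279474519506266
```

View pics/w3.png

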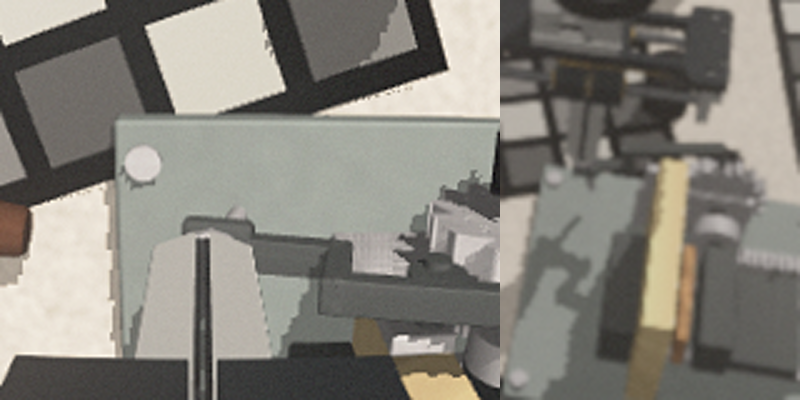

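The pad is down with a spring force of about 4 N, and the side crop shows the moving jaw (705,310) already drawing away from the block. I'll hold here.

>>> send_rows(plan=[{"delta_pos": [0, 0, 0], "spin": 0}, {"delta_pos": [0, 0, 0], "spin": 0}, {"delta_pos": [0, 0, 0], "spin": 0}, {"delta_pos": [0, 0, 0], "spin": 0}, {"delta_pos": [0, 0, 0], "spin": 0}, {"delta_pos": [0, 0, 0], "spin": 0}, {"delta_pos": [0, 0, 0], "spin": 0}, {"delta_pos": [0, 0, 0], "spin": 0}, {"delta_pos": [0, 0, 0], "spin": 0}, {"delta_pos": [0, 0, 0], "spin": 0}])

```text
time: 9.75
eef_pos: [0.5334, -0.0865, 0.0839]
tcp_rot: [0.783, 0.622, 0.0, -0.0]
contact_force: [2.8, -1.0, 5.2]
width: 0.0002
```

>>> send_rows(plan=[{"delta_pos": [0, 0, 0], "spin": 0}, {"delta_pos": [0, 0, 0], "spin": 0}, {"delta_pos": [0, 0, 0], "spin": 0}, {"delta_pos": [0, 0, 0], "spin": 0}, {"delta_pos": [0, 0, 0], "spin": 0}, {"delta_pos": [0, 0, 0], "spin": 0}, {"delta_pos": [0, 0, 0], "spin": 0}, {"delta_pos": [0, 0, 0], "spin": 0}, {"delta_pos": [0, 0, 0], "spin": 0}, {"delta_pos": [0, 0, 0], "spin": 0}])

```text
time: 10.75
eef_pos: [0.5334, -0.0865, 0.084]
tcp_rot: [0.783, 0.622, -0.0, -0.0]
contact_force: [1.3, 0.9, 4.2]
width: 0.0004
```

>>> send_rows(plan=[{"delta_pos": [0, 0, 0], "spin": 0}, {"delta_pos": [0, 0, 0], "spin": 0}, {"delta_pos": [0, 0, 0], "spin": 0}, {"delta_pos": [0, 0, 0], "spin": 0}, {"delta_pos": [0, 0, 0], "spin": 0}, {"delta_pos": [0, 0, 0], "spin": 0}, {"delta_pos": [0, 0, 0], "spin": 0}, {"delta_pos": [0, 0, 0], "spin": 0}, {"delta_pos": [0, 0, 0], "spin": 0}, {"delta_pos": [0, 0, 0], "spin": 0}])

```text
time: 11.75
eef_pos: [0.5333, -0.0865, 0.0839]
tcp_rot: [0.783, 0.622, -0.0, -0.0]
contact_force: [2.3, 0.8, 3.8]
width: 0.0003
```

```bash
python3 -c "
from h import *
import cv2
s=get_image('side')
print([(np.round(d['at'],3),round(d['confidence'],2)) for d in place_of('side','block_center')[:3]])
t=get_image('top')
print([(np.round(d['at'],3),round(d['confidence'],2)) for d in place_of('top','block_center')[:3]])
go([.534,-.087,.140],-13.3)
a=cv2.resize(t[95:195,250:350],(400,400),interpolation=cv2.INTER_CUBIC)
b=cv2.resize(s[190:310,245:365],(400,400),interpolation=cv2.INTER_CUBIC)
cv2.imwrite('pics/w4.png',np.hstack([a,b])[:,:,::-1])
"
```

```text
[(array([ 0.206, -0.394,  0.052]), 0.9), (array([0.342, 0.109, 0.055]), 0.82)]
[(array([ 0.578, -0.197,  0.066]), 0.88), (array([ 0.203, -0.393,  0.058]), 0.68)]
t 11.95 pos [ 0.5334 -0.0865  0.084 ] j [-0.1181  0.6976  0.3501  1.9497 -0.4235  0.5659  0.2911] F [1.8473 0.2997 3.9789] w 0.0005 tooly -13.02 tilt [-0.  0. -1.]
delta [-0.0003  0.0007 -0.056 ] spin 0.2765070335233162
```

View pics/w4.png

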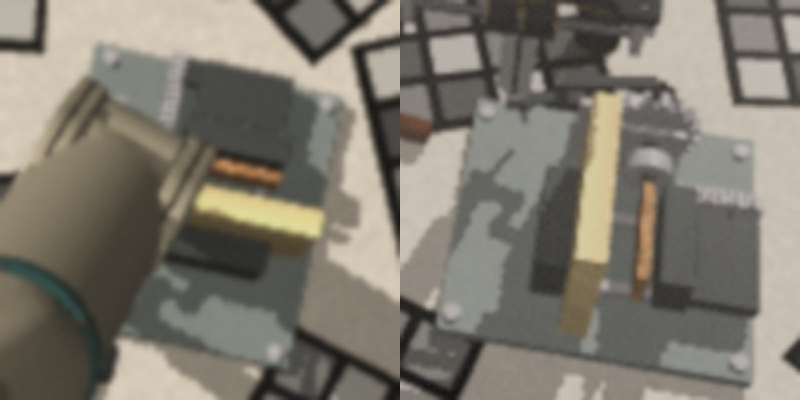

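>>> send_rows(plan=[{"delta_pos": [0, 0, 0], "spin": 0}, {"delta_pos": [0, 0, 0], "spin": 0}, {"delta_pos": [0, 0, 0], "spin": 0}, {"delta_pos": [0, 0, 0], "spin": 0}, {"delta_pos": [0, 0, 0], "spin": 0}, {"delta_pos": [0, 0, -0.005], "spin": 0}, {"delta_pos": [0, 0, -0.015], "spin": 0}, {"delta_pos": [0, 0, -0.03], "spin": 0}, {"delta_pos": [0, 0, -0.06], "spin": 0}, {"delta_pos": [0, 0, -0.1], "spin": 0}])

```text
time: 12.95
eef_pos: [0.5303, -0.0862, 0.1835]
tcp_rot: [0.783, 0.622, -0.003, -0.002]
contact_force: [0.9, -0.5, 0.2]
width: 0.0004
```

>>> send_rows(plan=[{"delta_pos": [-0.04, 0.005, -0.01], "spin": 0}, {"delta_pos": [-0.06, 0.01, -0.01], "spin": 0}, {"delta_pos": [-0.06, 0.01, -0.01], "spin": 0}], jaw=0.07)

```text
time: 13.25
eef_pos: [0.5279, -0.1508, 0.1948]
tcp_rot: [0.784, 0.62, -0.001, 0.0]
contact_force: [0.3, 0.3, -1.0]
width: 0.0212
```

```bash
python3 -c "
from h import *
import cv2
im=get_image('wrist')
print([(np.round(d['at'],4),round(d['confidence'],2)) for d in place_of('wrist','block_center')[:3]])
s=get_image('side')
print([(np.round(d['at'],3),round(d['confidence'],2)) for d in place_of('side','block_center')[:3]])
t=get_image('top')
print([(np.round(d['at'],3),round(d['confidence'],2)) for d in place_of('top','block_center')[:3]])
go([.5765,-.1965,.19],-13.3)
a=cv2.resize(im[100:340,120:440],(480,360),interpolation=cv2.INTER_CUBIC)
b=cv2.resize(s[190:310,255:360],(315,360),interpolation=cv2.INTER_CUBIC)
cv2.imwrite('pics/w5.png',np.hstack([a,b])[:,:,::-1])
"
```

```text
[(array([ 0.5767, -0.1977,  0.0676]), 0.88), (array([ 0.2021, -0.3895,  0.0521]), 0.79), (array([0.341 , 0.1113, 0.0542]), 0.62)]
[(array([0.342, 0.107, 0.056]), 0.96), (array([ 0.207, -0.392,  0.055]), 0.91), (array([ 0.576, -0.197,  0.062]), 0.87)]
[(array([ 0.203, -0.389,  0.057]), 0.71), (array([0.335, 0.106, 0.055]), 0.58)]
t 13.55 pos [ 0.5292 -0.1457  0.1934] j [-0.0796  0.554   0.4533  1.8384 -0.3202  0.8236  0.3097] F [-0.1501 -0.2123  0.6142] w 0.0453 tooly -12.92 tilt [-0.0016  0.0011 -1.    ]
delta [-0.039   0.0575  0.0033] spin 0.3814032890521446
```

View pics/w5.png

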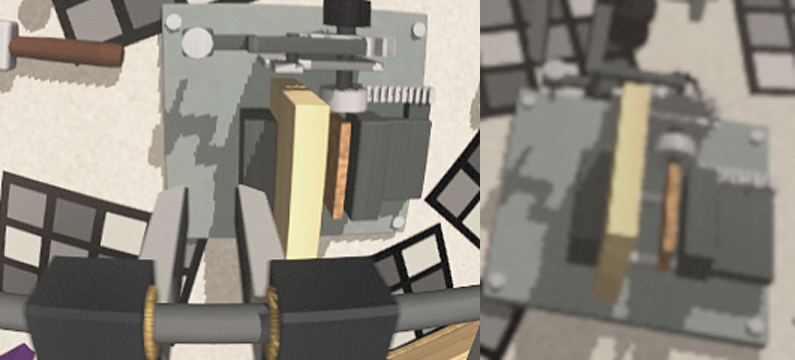

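>>> send_rows(plan=[{"delta_pos": [-0.02, 0.03, 0], "spin": 0.3}, {"delta_pos": [-0.039, 0.0575, 0], "spin": 0.3}, {"delta_pos": [-0.039, 0.0575, 0], "spin": 0.3}, {"delta_pos": [-0.039, 0.0575, 0.0], "spin": 0.3}, {"delta_pos": [-0.039, 0.0575, 0.0], "spin": 0.3}, {"delta_pos": [-0.039, 0.0575, 0.02], "spin": 0.3}, {"delta_pos": [-0.039, 0.0575, 0.04], "spin": 0.3}, {"delta_pos": [-0.039, 0.0575, 0.04], "spin": 0.3}, {"delta_pos": [-0.039, 0.0575, 0.04], "spin": 0.3}])

```text
time: 14.45
eef_pos: [0.5765, -0.1973, 0.1542]
tcp_rot: [0.784, 0.621, -0.0, -0.001]
contact_force: [-0.3, 0.1, -0.1]
width: 0.0703
```

```bash
python3 -c "
from h import *
im=get_image('wrist')
print([(np.round(d['at'],4),round(d['confidence'],2)) for d in place_of('wrist','block_center')[:1]])
go([.5768,-.197,.097],-13.3)
"
```

```text
[(array([0.3436, 0.1093, 0.0535]), 0.59)]
t 14.55 pos [ 0.5773 -0.198   0.155 ] j [ 0.0281  0.6811  0.422   1.7077 -0.3578  0.8284  0.3789] F [ 0.1951 -0.0817 -0.2967] w 0.0701 tooly -13.3 tilt [ 0.0014 -0.0003 -1.    ]
delta [ 0.0009 -0.0008  0.058 ] spin 0.001322601456394068
```

>>> send_rows(plan=[{"delta_pos": [0, 0, 0.02], "spin": 0}, {"delta_pos": [0, 0, 0.04], "spin": 0}, {"delta_pos": [0, 0, 0.05], "spin": 0}, {"delta_pos": [0, 0, 0.058], "spin": 0}, {"delta_pos": [0, 0, 0.058], "spin": 0}])

```text
time: 15.05
eef_pos: [0.5766, -0.1981, 0.0956]
tcp_rot: [0.784, 0.62, -0.0, -0.0]
contact_force: [-0.8, -0.5, -1.1]
width: 0.0702
```

>>> send_rows(plan=[{"delta_pos": [0, 0, 0], "spin": 0}, {"delta_pos": [0, 0, 0], "spin": 0}, {"delta_pos": [0, 0, 0], "spin": 0}, {"delta_pos": [0, 0, 0], "spin": 0}, {"delta_pos": [0, 0, 0], "spin": 0}, {"delta_pos": [0, 0, 0], "spin": 0}, {"delta_pos": [0, 0, 0], "spin": 0}, {"delta_pos": [0, 0, 0], "spin": 0}, {"delta_pos": [0, 0, 0], "spin": 0}, {"delta_pos": [0, 0, 0], "spin": 0}], jaw=0.01, squeeze=25)

```text
time: 16.05
eef_pos: [0.5767, -0.1981, 0.0959]
tcp_rot: [0.784, 0.62, -0.0, -0.0]
contact_force: [-0.2, -0.3, 0.1]
width: 0.0201
```

>>> send_rows(plan=[{"delta_pos": [0, 0, -0.005], "spin": 0}, {"delta_pos": [0, 0, -0.015], "spin": 0}, {"delta_pos": [0, 0, -0.03], "spin": 0}, {"delta_pos": [0, 0, -0.05], "spin": 0}, {"delta_pos": [0, 0, -0.07], "spin": 0}, {"delta_pos": [0, 0, -0.09], "spin": 0}, {"delta_pos": [0, 0, -0.11], "spin": 0}, {"delta_pos": [0, 0, -0.13], "spin": 0}, {"delta_pos": [0, 0, -0.13], "spin": 0}])

```text
time: 16.95
eef_pos: [0.5787, -0.1993, 0.2299]
tcp_rot: [0.784, 0.62, 0.002, 0.003]
contact_force: [0.6, 0.5, -2.5]
width: 0.0197
```

```bash
python3 -c "
from h import *
go([.566,.2345,.22],12.8)
get_image('top')
for n in ('free_slot','neighbour_center'):print([(np.round(d['at'],4),round(d['confidence'],2)) for d in place_of('top',n)[:2]])
"
```

```text
t 16.95 pos [ 0.5787 -0.1993  0.2299] j [ 0.0012  0.597   0.4666  1.6327 -0.3103  0.9789  0.3383] F [ 0.5709  0.5008 -2.4565] w 0.0197 tooly -13.33 tilt [ 0.0066 -0.0022 -1.    ]
delta [ 0.4192 -0.1124  0.0089] spin -26.133211812882905
[(array([0.5649, 0.2362, 0.0132]), 0.67)]
[(array([0.6725, 0.2578, 0.0645]), 0.57)]
```

>>> send_rows(plan=[{"delta_pos": [0.02, -0.005, 0], "spin": 0}, {"delta_pos": [0.06, -0.016, 0], "spin": -5}, {"delta_pos": [0.11, -0.03, 0], "spin": -10}, {"delta_pos": [0.16, -0.043, 0], "spin": -15}, {"delta_pos": [0.21, -0.056, 0], "spin": -20}, {"delta_pos": [0.26, -0.07, 0], "spin": -25.7}, {"delta_pos": [0.3, -0.08, 0], "spin": -25.7}, {"delta_pos": [0.33, -0.088, 0], "spin": -25.7}, {"delta_pos": [0.35, -0.094, 0], "spin": -25.7}, {"delta_pos": [0.36, -0.097, 0], "spin": -25.7}])

```text
time: 18.1
eef_pos: [0.5641, 0.1773, 0.2245]
tcp_rot: [0.625, 0.78, -0.001, -0.001]
contact_force: [0.5, 0.1, -3.0]
width: 0.02
```

```bash
python3 -c "
from h import *
import cv2
im=get_image('wrist')
for n in ('free_slot','neighbour_center','block_center'):print([(np.round(d['at'],4),round(d['confidence'],2)) for d in place_of('wrist',n)[:2]])
s=get_image('side')
for n in ('free_slot','neighbour_center','block_center'):print([(np.round(d['at'],4),round(d['confidence'],2)) for d in place_of('side',n)[:2]])
go([.566,.235,.22],12.6)
np.save('cam.npy',camera_info('wrist'),allow_pickle=True)
cv2.imwrite('pics/w6.png',cv2.resize(im[0:320,80:480],(800,640),interpolation=cv2.INTER_CUBIC)[:600,:,::-1])
"
```

```text
[(array([0.5674, 0.2346, 0.0098]), 0.68)]
[(array([0.6783, 0.2546, 0.0684]), 0.98)]
[(array([0.3419, 0.1097, 0.053 ]), 0.6)]
[(array([0.5662, 0.2376, 0.0155]), 0.89)]
[(array([0.6752, 0.258 , 0.0643]), 0.73), (array([ 0.5721, -0.1959, -0.0001]), 0.35)]
[(array([0.5645, 0.1762, 0.1974]), 0.67), (array([ 0.2097, -0.3954,  0.0554]), 0.59)]
t 18.5 pos [0.5657 0.1727 0.226 ] j [-0.5653  0.5572  0.3495  1.6861 -0.2257  0.9383  0.083 ] F [ 0.4757 -0.8078 -2.5987] w 0.0202 tooly 12.23 tilt [ 0.0001 -0.0006 -1.    ]
delta [0.0608 0.0135 0.006 ] spin -0.3731063606028471
```

View pics/w6.png

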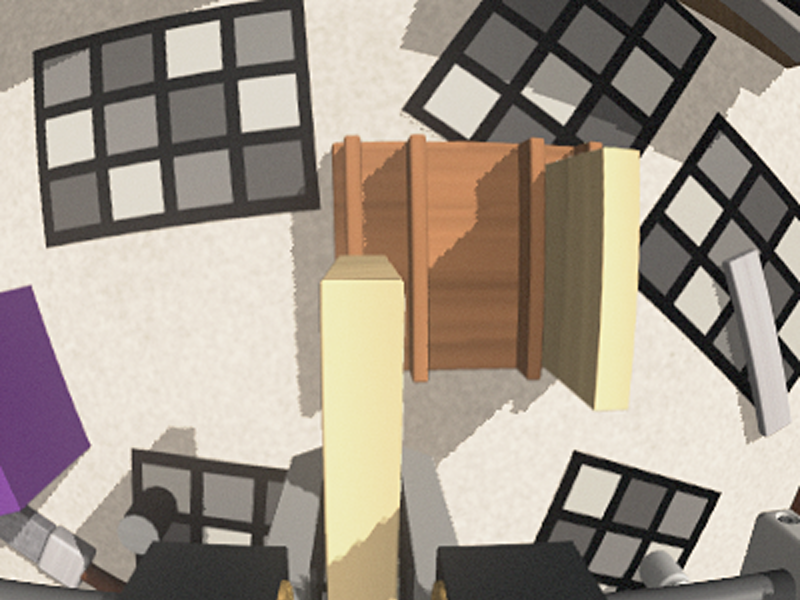

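```bash
python3 -c "
from h import *
c=np.load('cam.npy',allow_pickle=True).item();K=c['camera_matrix'];R=c['R'];t=np.array(c['t'])
C=-R.T@t
def w(u,v,z):
  u=80+u/2;v=v/2
  p=np.array([(u-K[0][2]),(v-K[1][2])]);r=np.hypot(*p);th=r/K[0][0]
  d=R.T@np.array([*(p/r*np.sin(th)),np.cos(th)])
  return (C+d*(z-C[2])/d[2])
L=w(352,138,.04);F=w(417.5,137,.04);N=w(420.5,374,.04);F2=w(537,140,.04);N2=w(533,371,.04)
for n,p in dict(L=L,F=F,N=N,F2=F2,N2=N2).items():print(n,p)
for a,b in((F,N),(F2,N2)):
  d=a-b;print('len',np.hypot(*d[:2]),'yaw',np.degrees(np.arctan2(d[1],d[0]))-90)
for a,b in((L,F),(F,F2)):
  d=b-a;print('len',np.hypot(*d[:2]),'yaw',np.degrees(np.arctan2(d[1],d[0])))
y=np.radians(12.6);ex=np.array([np.cos(y),np.sin(y)]);ey=np.array([-ex[1],ex[0]])
m=(F+N)[:2]/2-.019*ex;print('slot mid',m, (L+F)[:2]/2-.075*ey)
e=w(321,281,.152);f=w(404,281,.152);print('held block far top edge',e,f)
"
```

```text
L [0.533  0.2994 0.04  ]
F [0.57   0.3085 0.04  ]
N [0.604  0.1694 0.04  ]
F2 [0.6403 0.326  0.04  ]
N2 [0.6736 0.1868 0.04  ]
len 0.1432000850906399 yaw 13.736439515524125
len 0.14314954079406508 yaw 13.460417569035556
len 0.03815786892543963 yaw 13.844070484718829
len 0.07234769129234284 yaw 13.963750324753233
slot mid [0.5685 0.2348] [0.5679 0.2308]
held block far top edge [0.538  0.2248 0.152 ] [0.5708 0.2319 0.152 ]
```

>>> send_rows(plan=[{"delta_pos": [0.03, 0.007, 0], "spin": -1.3}, {"delta_pos": [0.05, 0.012, 0], "spin": -1.3}, {"delta_pos": [0.061, 0.0145, 0.01], "spin": -1.3}, {"delta_pos": [0.061, 0.0145, 0.03], "spin": -1.3}, {"delta_pos": [0.061, 0.0145, 0.05], "spin": -1.3}, {"delta_pos": [0.061, 0.0145, 0.07], "spin": -1.3}, {"delta_pos": [0.061, 0.0145, 0.08], "spin": -1.3}, {"delta_pos": [0.061, 0.0145, 0.08], "spin": -1.3}, {"delta_pos": [0.061, 0.0145, 0.08], "spin": -1.3}])

```text
time: 19.4
eef_pos: [0.567, 0.2367, 0.1463]
tcp_rot: [0.618, 0.786, 0.0, 0.0]
contact_force: [0.9, -0.3, -2.3]
width: 0.0199
```

```bash
python3 -c "
from h import *
import cv2
im=get_image('wrist')
s=get_image('side')
print([(np.round(d['at'],4),round(d['confidence'],2)) for d in place_of('side','block_center')[:2]])
go([.567,.2345,.095],13.6)
a=cv2.resize(im[40:290,110:430],(480,375),interpolation=cv2.INTER_CUBIC)
b=cv2.resize(s[75:175,250:335],(319,375),interpolation=cv2.INTER_CUBIC)
cv2.imwrite('pics/w7.png',np.hstack([a,b])[:,:,::-1])
"
```

```text
[(array([0.5696, 0.2392, 0.1157]), 0.84), (array([ 0.2043, -0.3919,  0.0544]), 0.69)]
t 19.55 pos [0.5673 0.2372 0.147 ] j [-0.6283  0.6797  0.3057  1.6997 -0.2666  0.8012  0.0382] F [-0.9789 -0.4329 -2.2265] w 0.0194 tooly 13.66 tilt [ 0.0018  0.0008 -1.    ]
delta [-0.0026 -0.001   0.052 ] spin 0.060247955466678604
```

View pics/w7.png

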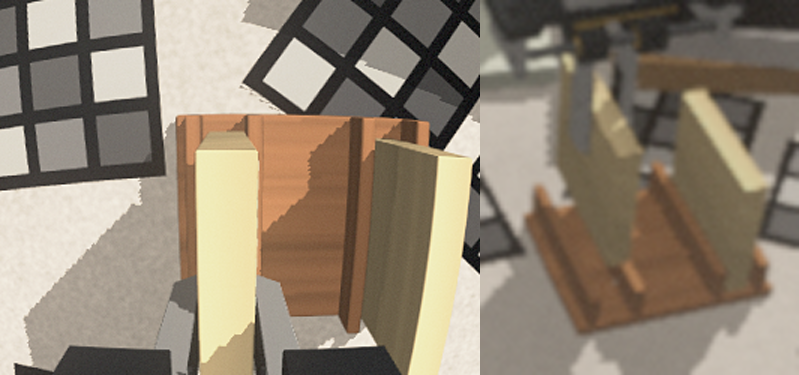

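>>> send_rows(plan=[{"delta_pos": [-0.001, -0.0015, 0.01], "spin": 0}, {"delta_pos": [-0.001, -0.0015, 0.02], "spin": 0}, {"delta_pos": [-0.001, -0.0015, 0.025], "spin": 0}, {"delta_pos": [-0.001, -0.0015, 0.03], "spin": 0}, {"delta_pos": [-0.001, -0.0015, 0.03], "spin": 0}])

```text
time: 20.05
eef_pos: [0.5647, 0.2356, 0.1149]
tcp_rot: [0.618, 0.786, -0.001, -0.0]
contact_force: [-0.4, -0.2, -2.2]
width: 0.0196
```

>>> send_rows(plan=[{"delta_pos": [0, 0, 0.006], "spin": 0}, {"delta_pos": [0, 0, 0.012], "spin": 0}, {"delta_pos": [0, 0, 0.018], "spin": 0}, {"delta_pos": [0, 0, 0.018], "spin": 0}])

```text
time: 20.45
eef_pos: [0.5645, 0.2356, 0.0969]
tcp_rot: [0.618, 0.786, -0.001, -0.001]
contact_force: [0.1, 0.6, -1.8]
width: 0.0199
```

>>> send_rows(plan=[{"delta_pos": [0, 0, 0.002], "spin": 0}, {"delta_pos": [0, 0, 0.003], "spin": 0}, {"delta_pos": [0, 0, 0.003], "spin": 0}])

```text
time: 20.75
eef_pos: [0.5653, 0.2359, 0.095]
tcp_rot: [0.618, 0.786, 0.0, -0.0]
contact_force: [-0.1, -0.0, -3.2]
width: 0.0194
```

>>> send_rows(plan=[{"delta_pos": [0, 0, 0.001], "spin": 0}, {"delta_pos": [0, 0, 0.001], "spin": 0}, {"delta_pos": [0, 0, 0.001], "spin": 0}])

```text
time: 21.05
eef_pos: [0.5653, 0.2359, 0.094]
tcp_rot: [0.618, 0.786, 0.0, 0.0]
contact_force: [0.8, -0.1, -1.7]
width: 0.0198
```

>>> send_rows(plan=[{"delta_pos": [0, 0, 0.001], "spin": 0}, {"delta_pos": [0, 0, 0.001], "spin": 0}, {"delta_pos": [0, 0, 0.001], "spin": 0}])

```text
time: 21.35
eef_pos: [0.5654, 0.2358, 0.0939]
tcp_rot: [0.618, 0.786, 0.0, -0.0]
contact_force: [-2.0, 0.2, 5.3]
width: 0.0203
```

>>> send_rows(plan=[{"delta_pos": [0, 0, 0], "spin": 0}, {"delta_pos": [0, 0, 0], "spin": 0}, {"delta_pos": [0, 0, 0], "spin": 0}, {"delta_pos": [0, 0, 0], "spin": 0}, {"delta_pos": [0, 0, 0], "spin": 0}, {"delta_pos": [0, 0, 0], "spin": 0}], jaw=0.05)

```text
time: 21.95
eef_pos: [0.5653, 0.2358, 0.0928]
tcp_rot: [0.618, 0.786, -0.0, -0.0]
contact_force: [0.8, 1.0, -0.3]
width: 0.05
```

>>> send_rows(plan=[{"delta_pos": [0, 0, -0.01], "spin": 0}, {"delta_pos": [0, 0, -0.03], "spin": 0}, {"delta_pos": [0, 0, -0.06], "spin": 0}, {"delta_pos": [0, 0, -0.1], "spin": 0}, {"delta_pos": [0, 0, -0.13], "spin": 0}, {"delta_pos": [-0.04, 0, -0.13], "spin": 0}, {"delta_pos": [-0.08, 0, -0.13], "spin": 0}, {"delta_pos": [-0.12, 0, -0.13], "spin": 0}, {"delta_pos": [-0.12, 0, -0.13], "spin": 0}, {"delta_pos": [-0.12, 0, -0.13], "spin": 0}])

```text
time: 22.95
eef_pos: [0.5939, 0.1182, 0.2237]
tcp_rot: [0.619, 0.785, 0.0, 0.0]
contact_force: [-0.6, 1.4, -0.5]
width: 0.0497
```

```bash
python3 -c "
from h import *
import cv2
im=get_image('wrist')
for n in ('block_center','free_slot'):print([(np.round(d['at'],4),round(d['confidence'],2)) for d in place_of('wrist',n)[:3]])
s=get_image('side')
for n in ('block_center','free_slot','loupe','film_can','dust_brush'):print([(np.round(d['at'],4),round(d['confidence'],2)) for d in place_of('side',n)[:3]])
go([.567,.2345,.095],13.6)
a=cv2.resize(im[0:280,110:430],(430,376),interpolation=cv2.INTER_CUBIC)
b=cv2.resize(s[75:305,225:365],(229,376),interpolation=cv2.INTER_CUBIC)
cv2.imwrite('pics/w8.png',np.hstack([a,b])[:,:,::-1])
"
```

```text
[(array([0.3412, 0.1085, 0.056 ]), 0.61)]
[(array([0.5662, 0.2352, 0.0087]), 0.9), (array([ 0.5918, -0.1011,  0.0783]), 0.71)]
[(array([ 0.2067, -0.3937,  0.0545]), 0.85), (array([0.5655, 0.2376, 0.0623]), 0.72), (array([0.3439, 0.1054, 0.0557]), 0.61)]
[(array([0.5665, 0.2359, 0.0088]), 0.91), (array([0.6761, 0.2577, 0.0671]), 0.45)]
[(array([ 0.6166,  0.0147, -0.0004]), 0.57)]
[(array([0.44  , 0.0233, 0.0015]), 0.75)]
[(array([ 0.3787, -0.049 , -0.0012]), 0.87)]
t 23.4 pos [0.5935 0.1199 0.2229] j [-0.4561  0.58    0.339   1.65   -0.226   0.9505  0.2034] F [ 0.2294 -0.6077 -0.5683] w 0.0501 tooly 13.74 tilt [-0.0002  0.0001 -1.    ]
delta [0.1176 0.0015 0.1279] spin 0.13596981912630213
```

View pics/w8.png

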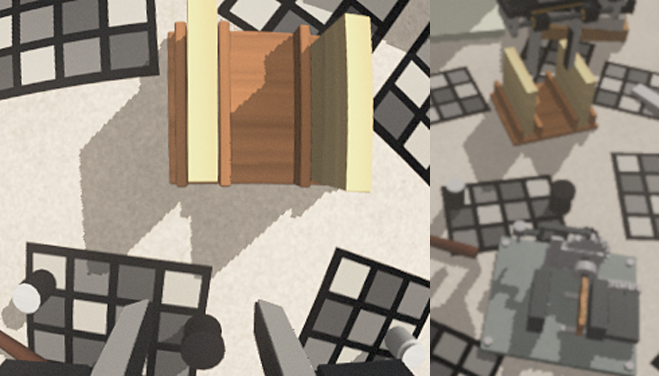

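```bash
python3 -c "
from station import *
print(job_done())"
```

```text
the job is handed in; nothing more can be done
None
```

The print block now stands upright in the free slot of the stand, and I handed the job in at about 23 s of the 67 s allowed. No verdict was reported.

- **Pawl:** I found the thumb pad by touch, its top at about z = 0.084 m, 12 mm below nominal. I pressed it down about 14 mm and held it there for a little over 4 s. The highest reading on the way was 8 N and the holding force was 4 to 5 N. Readings came only at the end of each move, so a short peak at break-out could have been missed.
- **Jaw:** The pictures show the moving jaw well clear of the block, and it was still backed off in the last picture. I judged "all the way" from the pictures and the hold time, because the joint's value cannot be read.
- **Block:** I gripped it with 25 N, lifted it out and lowered it until it touched the slot floor. I then released it and moved the gripper clear.

Last checks:
- **Position:** The side camera puts the block's centre at (0.5655, 0.2376, 0.062) m and the slot floor at (0.5665, 0.2359, 0.009) m. That is 1 to 2 mm off in plan and about 53 mm up, against 55 mm nominal.
- **Appearance:** The wrist picture shows it upright between the rails and in line with them.
- **Bystanders:** The other block, loupe, film canister and brush all read within about 5 mm of where they started.
- **Disagreement:** In the last wrist picture, the network missed the placed block and reported only one of the purple look-alikes. The picture itself and the side camera both show the block in the slot.

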